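# Level the energy-meter test stand

### The arm

A 7-joint arm with a two-finger parallel gripper is mounted at the origin on the work surface. World frame = base frame: x ahead of the robot, y to its left, z up, the work surface at z = 0. Lengths are in m, angles in degrees, forces in N, time in s.
With the tool pointing down it reaches from about 0.425 to 0.875 m from the base axis. Payload 4.7 kg.
Tool frame: the origin (TCP) lies between the finger pads; the fingertips stand 19 mm ahead of it and the grasp point (between the pads) is the TCP; x points along the fingers, z is the direction in which the jaws open and shut, and the axes are right-handed (so a half turn about x gives the same grasp; the last joint's range is limited). The gripper opens to 87 mm and grips with 3 to 60 N. Pads are 19 mm wide; open, the fingers measure 117 mm over their backs; the gripper's body (75 mm by 190 mm) begins 51 mm behind the grasp point.
Start: joints at [67.5, 18.392, -4.016, 83.108, 1.295, 78.541, -3.26], TCP at [0.257, -0.597, 0.211] pointing down, gripper open.
Joint ranges: [-163.93, 163.93], [-17.29, 119.83], [-79.2, 71.16], [3.27, 140.29], [-89.18, 269.18], [5.43, 117.66], [-154.24, 154.24]. Speed limits (degrees/s): [147.25, 147.25, 180, 180, 180, 180, 180].

### API

Orientations are given as [roll, pitch, yaw] about the fixed x, y, z axes, in that order (R = Rz(yaw) Ry(pitch) Rx(roll)).
In Python, from cell import monitor, read_camera, camera_model, env, regions_of gives the robot as it stands. The module is installed in compiled form; this text tells all that it offers.
- The arm moves only by the tool step_arm, never from a script. Its argument "deltas" is a list of rows, each a list of 5 numbers: the gripper's target within -1 to 1 (fully open at 1, half-way at 0, shut at -1), then the shift along the tool's x, y, z in m, then the turn about the tool's x in degrees. A call has 1 to 12 rows; each row is the pose to reach, as a shift and turn from the pose commanded when the call began, along the tool's axes at that moment; what a row does not reach only later rows make up. A row lasts 1/8 s, in which the tool goes at most 62.5 mm and 10.7 degrees, less where a joint would pass 70% of its speed; a pose out of reach is approached as far as the arm can. A call with a gripper value outside its range is refused whole. The fingers move at their own pace and stop on an object; "newtons" is the grip in N (left out, the last holds). Time passes only in rows, so rows that repeat a pose let the fingers close. It gives the time, the measured TCP pose, the force and the opening at its end, in the units of the state.
- monitor.get_obs(): the state, without advancing time (a new reading comes with each control period).
- read_camera(name): name is "side" or "top"; returns (picture, depth): 480x640x3 uint8, red, green, blue; 480x640 float32, m along the optical axis (not along the pixel's ray), 0 where there is no reading.
- camera_model(name): a dict with "fx", "fy", "cx", "cy" (pixels), "k1" (the pictures are not rectified: a ray, as slopes to the right and down, at radius r is drawn at 1 + k1 r^2 times it, then the intrinsics apply), "xyz" and "attitude" of the camera in the world. Camera axes: x right, y down, z forward; pixel columns grow to the right and rows downward; lengths in m; the calibration is good to about 2 mm. A picture is of the moment at which its call begins. camera_model takes no time and is no camera call.
- env.sign_off(): hands the job in, once; it reports no verdict.
Trained networks look in the newest picture that a camera, given by its name, has taken for a name from the list of things; names that differ only in an ending like _2 or _b are one class to them, and where a whole thing is asked for, a point or a joint stands for the part that bears it (a point fixed in the world has none). Each returns a list of dicts, best first, with "p" (0 to 1); they miss things now and then, are a little off and sometimes report something else, mostly with a low value. They report only what shows in the picture. A call takes as long as a camera call.
- regions_of(camera, thing): "pixels" (480x640 bool, what is visible of it) and "pixel" ([column, row] in pixels, amid what is visible of it).
The state is a dict: "time_s": time; "qpos": joint angles; "joint_velocities": joint speeds; "effort": joint torques, N m; "tool_pos": TCP position; "tool_rot": TCP orientation; "force": force on the tool from outside, world axes, zero at the start; "wrist_torque": the same for the moment, N m; "grip_width": finger opening in m.
Only numpy, scipy, OpenCV 4.12 (cv2) and the standard library are available. Lean on these libraries where they do the work, as an engineer would, in place of code of your own. Each camera call takes 0.05 s, during which the arm holds its last target. There are 200 camera calls.

### The job

The energy meter on the test stand can only be checked when its platform is level. Turn the stand's two black levelling knobs until the platform sits level, with both red needles inside the green sectors of their dials, then let go. Leave the circuit breaker, the relay and the screwdriver where they are.

Things in the scene. Friction and masses are not known exactly. Their poses are not given: they have to be found in the camera images.
- base: grey base of the stand, 250 x 430 mm, 28 mm high, fixed to the bench. Origin: centre of its underside; x away from the robot at yaw 0, y left, z up. Platform pivot at (-105, 0) mm, knob a at (-5, 100), knob b at (-5, -100). Each knob turns a screw (captive in the platform, threaded into the base): clockwise from above lowers its corner and the knob itself by 1.4 mm a radian, counter-clockwise raises it
- platform_center (a point): centre of the top of the beige slotted platform, 240 x 430 x 6 mm, 76 mm above the bench when level; z = its normal. A black and white energy meter is bolted on (85 x 75 mm, 58 mm tall, centred 45 mm to -x). Tilts 0.010 rad per radian of a knob. Knobs: stiff (0.15 N m), stay where left, 0.2 rad free play on reversing, up to 3.8 rad from level at the start (several grips), stops at 4.8 rad
- knob_a_grip (a point): black fluted knob a, on the platform's left (+y): 36 mm diameter, 30 mm tall, white stroke on top. Point: on its axis, half-way up, 109 mm above the bench when level (about 6 mm up or down at the start; leans with the platform, under 3 degrees). Grip across the diameter at any yaw. Underside 18 mm above the platform, on a thin neck; within 50 mm all round nothing is taller than 10 mm above the platform
- knob_b_grip (a point): black fluted knob b, on the platform's right (-y): 36 mm diameter, 30 mm tall, white stroke on top. Point: on its axis, half-way up, 109 mm above the bench when level (about 6 mm up or down at the start; leans with the platform, under 3 degrees). Grip across the diameter at any yaw. Underside 18 mm above the platform, on a thin neck; within 50 mm all round nothing is taller than 10 mm above the platform
- dial_a (a point): pivot of red needle a (36 mm long) at the centre of dial a, a white 80 mm disc at the platform's far left corner, beside knob a; 60 mm to +x, 165 mm to +y of the platform's centre, 5.5 mm above its top. A short green sector, 0.1 rad either side of the stand's +x, marks level; strokes every 0.1 rad. The needle shows 30 times the tilt
- dial_b (a point): pivot of red needle b (36 mm long) at the centre of dial b, a white 80 mm disc at the platform's far right corner, beside knob b; 60 mm to +x, 165 mm to -y of the platform's centre, 5.5 mm above its top. A short green sector, 0.1 rad either side of the stand's +x, marks level; strokes every 0.1 rad. The needle shows 30 times the tilt
- needle_a (a joint): needle a: 0 = in the middle of the green (pointing along the stand's +x), level in knob a's direction. Positive = clockwise of the green seen from above: corner a too low, turn knob a counter-clockwise. Negative = counter-clockwise of it: corner a too high, turn knob a clockwise. Turning knob a moves it the same way round by 0.30 rad per radian; the other knob has no effect on it
- needle_b (a joint): needle b: 0 = in the middle of the green (pointing along the stand's +x), level in knob b's direction. Positive = clockwise of the green seen from above: corner b too low, turn knob b counter-clockwise. Negative = counter-clockwise of it: corner b too high, turn knob b clockwise. Turning knob b moves it the same way round by 0.30 rad per radian; the other knob has no effect on it
- breaker_mid (a point): bystander: white three-pole circuit breaker with blue toggles, 75 x 54 mm, 76 mm tall, standing on the bench to the left of the stand; point at its centre, 35 mm up
- relay_mid (a point): bystander: black relay, 75 x 48 mm, 84 mm tall, standing on the bench to the right of the stand; point at its centre, 40 mm up
- driver_grip (a point): bystander: screwdriver with orange handle, about 200 mm long, lying on the bench beyond the stand; point in the middle of its handle

How it is judged:
By the outcome, as a careful person would: the job done as asked, in the order asked, and still so for the second after the job is handed in, with the robot touching nothing.
It also fails if it takes over 72 s, if anything falls off the work surface, if the arm or the gripper's body presses on something with over 40 N, if the wrist force passes 120 N, or if a joint passes its speed limit or range.

## Working session

There is one attempt and no reset: what is moved stays moved. The work goes in short steps, Python scripts to look and compute and a tool call to move; the robot and the scene stay as the last step left them, time stands still between calls to the robot, and variables do not carry over. Pictures are saved under pics/ and viewed, about 8 in all and at most 12, crops included, and the job is handed in when it is done.

Besides the shell and the picture viewer there is one more tool, called after "Call:" as a command line: name --pt "numbers of a row" for each row, then --argument value for the rest. step_arm: Moves the arm, as the interface text tells. Its arguments: {"type":"object","properties":{"deltas":{"type":"array"},"newtons":{"type":"number"}},"required":["deltas"]}

```bash
mkdir -p pics; cat > h.py <<'E'
import numpy as np, cv2
from cell import monitor, read_camera, camera_model, env, regions_of
from scipy.spatial.transform import Rotation as R
def rot(a):
    a=np.array(a,float)
    return a if a.shape==(3,3) else R.from_euler('xyz',a,degrees=True).as_matrix()
def ray(m,uv):
    x=np.array([(uv[0]-m['cx'])/m['fx'],(uv[1]-m['cy'])/m['fy']]);y=x.copy()
    for _ in range(20): y=x/(1+m['k1']*(y@y))
    return rot(m['attitude'])@np.array([*y,1.])
def at_z(m,uv,z):
    d=ray(m,uv);o=np.array(m['xyz']);return o+d*(z-o[2])/d[2]
def proj(m,p):
    q=rot(m['attitude']).T@(np.array(p)-m['xyz']);y=q[:2]/q[2];y=y*(1+m['k1']*(y@y))
    return np.array([m['fx']*y[0]+m['cx'],m['fy']*y[1]+m['cy']])
def save(n,im): cv2.imwrite('pics/'+n,cv2.cvtColor(im,cv2.COLOR_RGB2BGR))
E
python3 - <<'E'
from h import *
for c in('top','side'):
    print(c,camera_model(c))
    im,d=read_camera(c);save(c+'0.png',im)
    m=camera_model(c)
    for t in('knob_a_grip','dial_a','base','breaker_mid','relay_mid','needle_a'):
        for r in regions_of(c,t)[:3]:
            px=r['pixels'];dd=d[px];print(c,t,round(r['p'],2),r['pixel'],px.sum(),np.round(ray(m,r['pixel'])*np.median(dd[dd>0])+m['xyz'],3) if (dd>0).any() else '')
print(monitor.get_obs())
E
```

```text
top {'fx': 562.6191063341761, 'fy': 562.6191063341761, 'cx': 321.1104989401109, 'cy': 245.76787261873858, 'k1': -0.05402315151809691, 'xyz': array([0.50469258, 0.04082016, 1.41568513]), 'attitude': array([-1.74778162e+02,  1.56641387e-01, -9.02253225e+01])}
top knob_a_grip 0.65 [275.3, 291.9] 162 [0.517 0.149 0.127]
top dial_a 0.78 [321.4, 288.7] 18288 [0.525 0.044 0.081]
top dial_a 0.66 [326.9, 291.1] 17294 [0.519 0.031 0.081]
top base 0.92 [320.5, 289.0] 18456 [0.524 0.046 0.081]
top breaker_mid 0.73 [195.8, 322.4] 829 [0.445 0.345 0.063]
top relay_mid 0.7 [439.2, 288.4] 777 [ 0.524 -0.241  0.055]
top needle_a 0.26 [365.5, 286.6] 166 [ 0.528 -0.057  0.129]
side {'fx': 459.47760497979357, 'fy': 459.47760497979357, 'cx': 316.09448213166365, 'cy': 235.92610631750486, 'k1': -0.05825861806053609, 'xyz': array([0.50376808, 0.92652416, 0.65684115]), 'attitude': array([-121.46420095,   -0.2528365 , -171.63105415])}
side knob_a_grip 0.75 [366.6, 262.0] 304 [0.512 0.149 0.123]
side dial_a 0.91 [364.2, 256.6] 10425 [0.518 0.091 0.098]
side dial_a 0.8 [366.4, 269.4] 12038 [0.511 0.113 0.079]
s
[... 158 characters left out ...]
509 -0.229  0.07 ]
{'time_s': 0.7, 'qpos': array([67.49816348, 18.38856906, -4.01765141, 83.10696674,  1.29343322,
       78.53977194, -3.26120492]), 'joint_velocities': array([ 0.03811415,  0.02669651,  0.00139099, -0.07541361, -0.02703881,
       -0.05502616,  0.03772138]), 'effort': array([-5.78844151e-05, -4.90957296e+01, -4.03130483e-01, -3.12712562e+01,
       -6.36471715e-02,  3.35760147e-02,  5.04948446e-05]), 'tool_pos': array([ 0.2572177 , -0.59697985,  0.21112991]), 'tool_rot': array([ -3.87603374,  89.99023618, -70.56545798]), 'force': array([ 0.63455653, -0.12355386,  0.12433391]), 'wrist_torque': array([ 0.01081587, -0.02282086, -0.01893668]), 'grip_width': 0.08700136004914164}
```

View pics/top0.png

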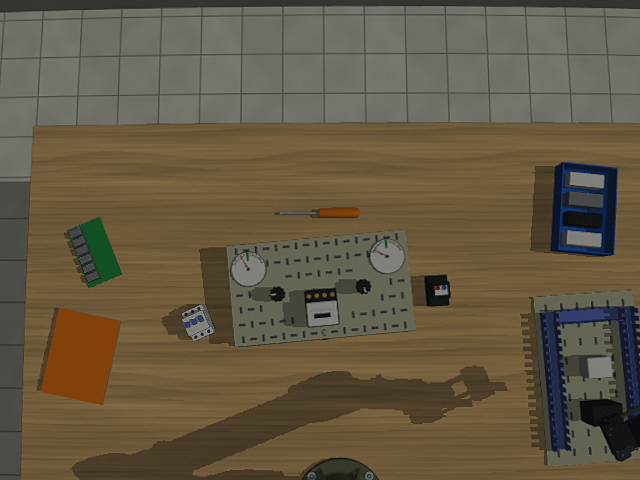

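View pics/side0.png

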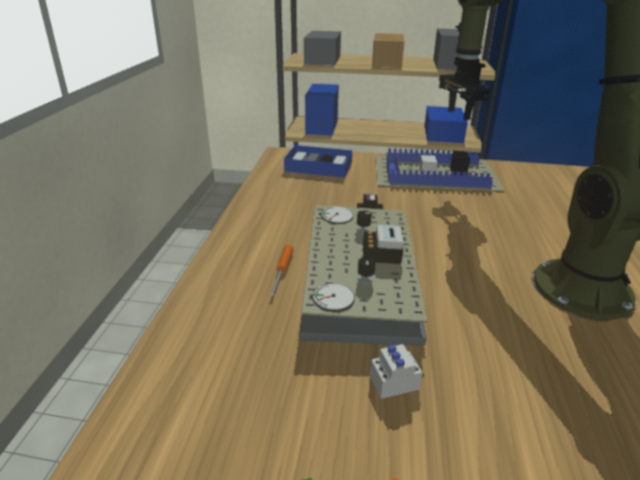

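```bash
cat >> h.py <<'E'
def needles(name=None):
    m=camera_model('top');ims=[read_camera('top')[0].astype(float) for _ in range(3)]
    im=np.mean(ims,0).astype(np.uint8)
    r,g,b=[im[...,i].astype(float) for i in range(3)]
    out={}
    for k,(u0,v0) in {'a':(248,268),'b':(387,256)}.items():
        sl=np.s_[v0-22:v0+23,u0-22:u0+23]
        vv,uu=np.mgrid[v0-22:v0+23,u0-22:u0+23]
        inn=(uu-u0)**2+(vv-v0)**2<19**2
        W=lambda mask:np.array([at_z(m,p,.083)[:2] for p in zip(uu[mask],vv[mask])])
        red=W(inn&((r-np.maximum(g,b))[sl]>35)); gr=W(inn&((g-np.maximum(r,b))[sl]>20))
        wh=inn&(im.min(2)[sl]>110); c=W(wh|(inn&((r-np.maximum(g,b))[sl]>35))).mean(0)
        out[k]=(c,red,gr)
    if name: save(name,np.hstack([cv2.resize(im[v-24:v+25,u-24:u+25],(392,392),interpolation=cv2.INTER_CUBIC) for u,v in((248,268),(387,256))]))
    return out
E
python3 - <<'E'
from h import *
m=camera_model('top')
o=needles('n0.png')
for k,(c,red,gr) in o.items():
    A=lambda P:np.degrees(np.arctan2(*(P.mean(0)-c)[::-1]))
    print(k,c.round(4),len(red),len(gr),'red',A(red).round(1),'green',A(gr).round(1) if len(gr) else None)
ca,cb=o['a'][0],o['b'][0];d=ca-cb;print('dials dist',np.linalg.norm(d),'yaw',np.degrees(np.arctan2(-d[0],d[1])))
im,dep=read_camera('top')
for r in regions_of('top','knob_a_grip'): print(r['p'],r['pixel'],at_z(m,r['pixel'],.12))
for u,v in((277,294),(363,287)):
    blk=(im[v-10:v+11,u-10:u+11].max(2)<60)
    vs,us=np.nonzero(blk);z=dep[v-10:v+11,u-10:u+11][blk]
    P=np.array([ray(m,(a+u-10,b+v-10))*zz+m['xyz'] for a,b,zz in zip(us,vs,z) if zz>0]);P=P[P[:,2]>.108]
    print(len(P),P.mean(0).round(4),np.median(P,0).round(4),P.min(0).round(3),P.max(0).round(3))
reg=regions_of('top','base')[0]['pixels'].astype(np.uint8)
c=max(cv2.findContours(reg,0,1)[0],key=cv2.contourArea);W=np.array([at_z(m,p[0],.076)[:2] for p in c],np.float32)
print(cv2.minAreaRect(W))
E
```

```text
a [0.5692 0.2167] 11 22 red 29.0 green 5.6
b [ 0.5978 -0.1123] 15 18 red 54.3 green 5.7
dials dist 0.3302586619268123 yaw 4.974342248719539
0.76 [275.2, 290.1] [0.52125733 0.14980657 0.12      ]
165 [0.5136 0.1445 0.1267] [0.5145 0.1447 0.1268] [0.496 0.129 0.113] [0.531 0.161 0.134]
156 [ 0.5302 -0.0511  0.1289] [ 0.5298 -0.0511  0.129 ] [ 0.514 -0.068  0.111] [ 0.546 -0.035  0.137]
((0.5270148515701294, 0.04686640202999115), (0.24514871835708618, 0.43388715386390686), 5.186570167541504)
```

View pics/n0.png

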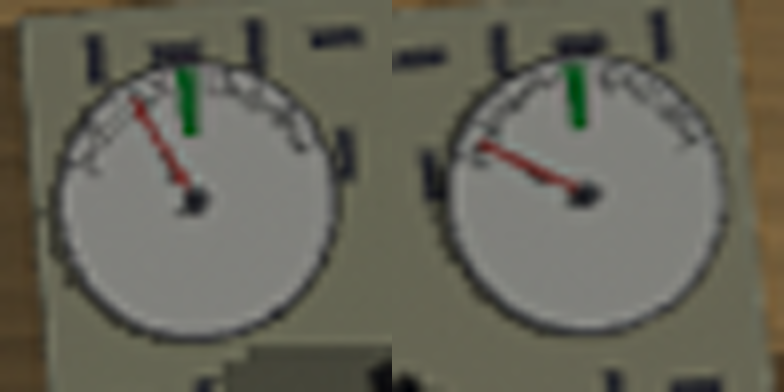

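```bash
cat >> h.py <<'E'
def goal(p):
    s=monitor.get_obs();M=rot(s['tool_rot']);print('shift',(M.T@(np.array(p)-s['tool_pos'])).round(4),'axes y,z',M[:,1].round(3),M[:,2].round(3),'x',M[:,0].round(3),'q',s['qpos'].round(1),'t',s['time_s'],'F',s['force'].round(1),'T',s['wrist_torque'].round(2),'pos',s['tool_pos'].round(4))
def angles():
    for k,(c,red,gr) in needles().items():
        yaw=np.radians(5.05);pc=np.array([.5237,.047])+[60*1e-3*np.cos(yaw)-(.165 if k=='a' else -.165)*np.sin(yaw),.06*np.sin(yaw)+(.165 if k=='a' else -.165)*np.cos(yaw)]
        f=lambda P,c:np.arctan2(*(P.mean(0)-c)[::-1])-yaw
        w=np.linalg.eigh(np.cov(red.T))[1][:,1];w=w if w[0]>0 else -w
        print(k,'centroid(needle sign, rad)',-f(red,c).round(3),-f(red,pc).round(3),'line',-(np.arctan2(w[1],w[0])-yaw).round(3),'green',-f(gr,c).round(3) if len(gr) else None,len(red),len(gr))
E
python3 -c "
from h import *
goal([.5298,-.0525,.2]);angles()"
```

```text
shift [ 0.011   0.4658 -0.3922] axes y,z [ 0.918  0.396 -0.   ] [ 0.396 -0.918  0.   ] x [ 0. -0. -1.] q [67.5 18.4 -4.  83.1  1.3 78.5 -3.3] t 1.0 F [ 0.2  0.3 -0.4] T [-0.01 -0.01 -0.04] pos [ 0.2572 -0.597   0.2111]
a centroid(needle sign, rad) -0.418 -0.415 line -0.492 green -0.01 11 22
b centroid(needle sign, rad) -0.854 -0.861 line -1.045 green -0.007 15 18
```

Call:
step_arm --pt "0.4 0.001 0.047 -0.039 -10" --pt "0.4 0.002 0.093 -0.078 -20" --pt "0.4 0.003 0.14 -0.118 -30" --pt "0.4 0.004 0.186 -0.157 -40" --pt "0.4 0.005 0.233 -0.196 -50" --pt "0.4 0.006 0.28 -0.235 -60" --pt "0.4 0.007 0.326 -0.275 -70" --pt "0.4 0.008 0.373 -0.314 -80" --pt "0.4 0.009 0.42 -0.353 -90" --pt "0.4 0.011 0.4658 -0.3922 -100" --pt "0.4 0.011 0.4658 -0.3922 -110" --pt "0.4 0.011 0.4658 -0.3922 -120" --newtons 40

```text
time_s: 2.65
tool_pos: [0.53, -0.0513, 0.2001]
tool_rot: [-107.4, 90.0, -53.6]
force: [0.1, 0.1, -0.4]
grip_width: 0.0612
```

```bash
python3 -c "
from h import *
goal([.5298,-.0525,.116])"
```

```text
shift [ 0.0841 -0.0005 -0.0011] axes y,z [-0.807  0.591 -0.   ] [ 0.591  0.807 -0.   ] x [ 0. -0. -1.] q [ 38.5   6.9 -38.4  99.6   4.5  75.   53. ] t 2.65 F [ 0.1  0.1 -0.4] T [ 0.03 -0.18  0.06] pos [ 0.53   -0.0513  0.2001]
```

Call:
step_arm --pt "0.4 0.0 -0.0005 -0.0005 -10" --pt "0.4 0.02 -0.0005 -0.0005 -20" --pt "0.4 0.04 -0.0005 -0.0005 -30" --pt "0.4 0.06 -0.0005 -0.0005 -40" --pt "0.4 0.075 -0.0005 -0.0005 -40" --pt "0.4 0.084 -0.0005 -0.0005 -40" --pt "-0.6 0.084 -0.0005 -0.0005 -40" --pt "-0.6 0.084 -0.0005 -0.0005 -40" --pt "-0.6 0.084 -0.0005 -0.0005 -40" --pt "-0.6 0.084 -0.0005 -0.0005 -40" --newtons 40

```text
time_s: 3.9
tool_pos: [0.5307, -0.0542, 0.1171]
tool_rot: [-139.1, 89.8, -45.8]
force: [0.0, -4.4, 8.2]
grip_width: 0.029
```

```bash
python3 -c "
from h import *
goal([.5298,-.0525,.116]);print(monitor.get_obs()['grip_width']);im,_=read_camera('side');save('s1.png',cv2.resize(im[160:340,280:460],(720,720)))"
```

```text
shift [0.0011 0.0008 0.0017] axes y,z [-0.998 -0.057 -0.002] [-0.057  0.998 -0.002] x [ 0.002 -0.002 -1.   ] q [ 40.1  11.7 -41.  105.4   8.5  65.9  89.5] t 3.9 F [ 0.  -4.4  8.2] T [-0.79 -0.07 -0.02] pos [ 0.5307 -0.0542  0.1171]
0.028989833997991068
```

View pics/s1.png

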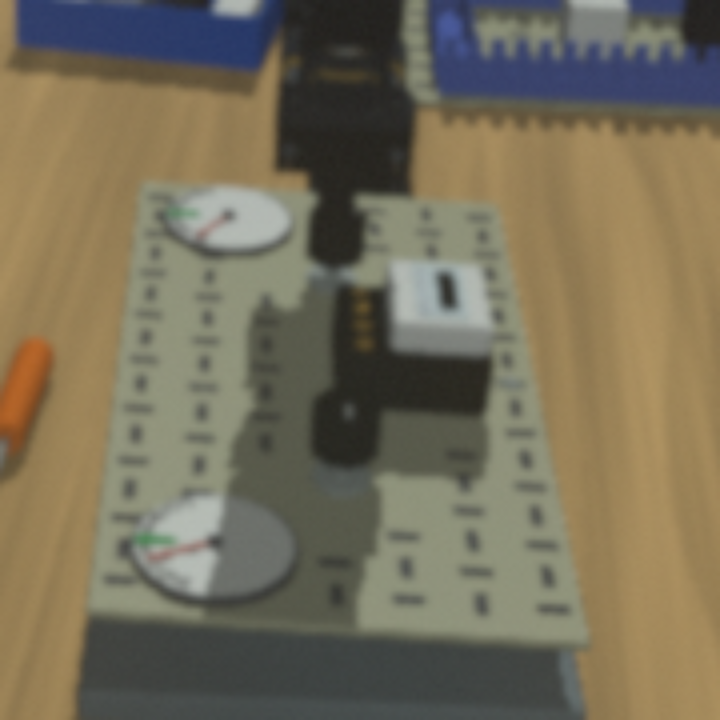

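Call:
step_arm --pt "-0.6 0 0 0 0" --pt "-0.6 0 0 0 0"

```text
time_s: 4.2
tool_pos: [0.5313, -0.0552, 0.1177]
tool_rot: [-137.7, 89.7, -44.5]
force: [-0.4, -2.7, 6.3]
grip_width: 0.0179
```

```bash
python3 -c "
from h import *
goal([.5298,-.0525,.116]);im,_=read_camera('top');save('t1.png',cv2.resize(im[220:350,220:420],(800,520),interpolation=cv2.INTER_CUBIC))"
```

```text
shift [0.0017 0.0014 0.0028] axes y,z [-0.998 -0.056 -0.003] [-0.056  0.998 -0.003] x [ 0.003 -0.003 -1.   ] q [ 40.1  11.6 -41.  105.3   8.5  65.9  89.5] t 4.2 F [-0.4 -2.7  6.3] T [-0.69 -0.15 -0.03] pos [ 0.5313 -0.0552  0.1177]
```

View pics/t1.png

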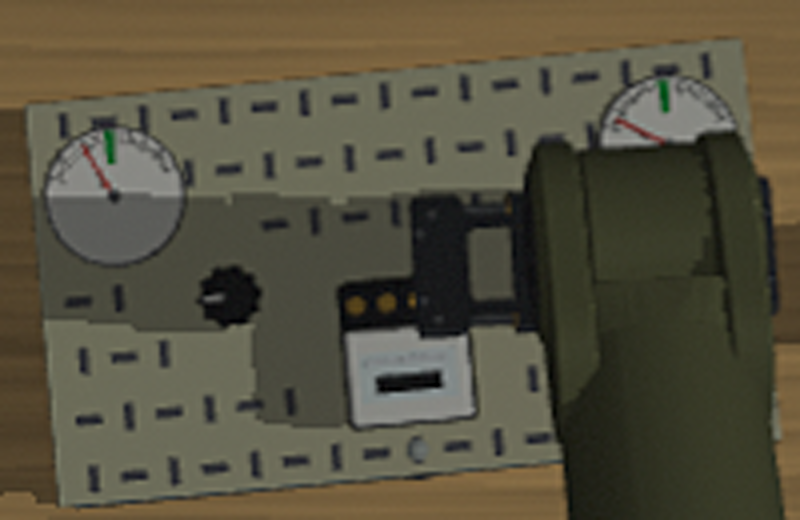

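```bash
python3 -c "
from h import *
im,d=read_camera('side');m=camera_model('side')
s=monitor.get_obs();T=np.array(s['tool_pos']);print(T,s['grip_width'])
for v in range(190,236,3):
    print(v,[tuple((1000*(ray(m,(u,v))*d[v,u]+m['xyz'])).round().astype(int)) for u in (360,364,368)])
for n,p in dict(tcp=T,tip=T+[0,0,-.019],ftip=T+[0,.012,-.019],knobtop=[.5298,-.0525,.1286],knobbot=[.5298,-.0525,.0986]).items(): print(n,proj(m,p).round(1))
big=cv2.resize(im[180:250,320:420],(800,560),interpolation=cv2.INTER_CUBIC)
big=cv2.convertScaleAbs(big,alpha=2);save('s2.png',big)"
```

```text
[ 0.5313148  -0.05523874  0.11769495] 0.01784977028107171
190 [(np.int64(538), np.int64(41), np.int64(232)), (np.int64(530), np.int64(41), np.int64(233)), (np.int64(521), np.int64(39), np.int64(233))]
193 [(np.int64(538), np.int64(38), np.int64(224)), (np.int64(529), np.int64(37), np.int64(224)), (np.int64(521), np.int64(39), np.int64(226))]
196 [(np.int64(538), np.int64(31), np.int64(213)), (np.int64(529), np.int64(33), np.int64(215)), (np.int64(521), np.int64(29), np.int64(213))]
199 [(np.int64(537), np.int64(31), np.int64(206)), (np.int64(529), np.int64(32), np.int64(207)), (np.int64(520), np.int64(32), np.int64(208))]
202 [(np.int64(537), np.int64(30), np.int64(198)), (np.int64(528), np.int64(30), np.int64(199)), (np.int64(520), np.int64(31), np.int64(200))]
205 [(np.int64(539), np.int64(-38), np.int64(156)), (np.int64(530), np.int64(-36), np.int64(157)), (np.int64(520), np.int64(-37), np.int64(158))]
208 [(np.int64(539), np.int64(-37), np.int64(148)), (np.int64(529), np.int64(-36), np.int64(150)), (np.int64(520), np.int64(-38), np.int64(149))]
211 [(np.int64(538), np.int64(-34),
[... 667 characters left out ...]
int64(-42), np.int64(106))]
226 [(np.int64(537), np.int64(-61), np.int64(85)), (np.int64(526), np.int64(-37), np.int64(100)), (np.int64(517), np.int64(-38), np.int64(100))]
229 [(np.int64(536), np.int64(-51), np.int64(83)), (np.int64(526), np.int64(-49), np.int64(85)), (np.int64(516), np.int64(-55), np.int64(82))]
232 [(np.int64(535), np.int64(-40), np.int64(80)), (np.int64(524), np.int64(14), np.int64(114)), (np.int64(515), np.int64(22), np.int64(119))]
235 [(np.int64(534), np.int64(-29), np.int64(79)), (np.int64(523), np.int64(26), np.int64(113)), (np.int64(514), np.int64(31), np.int64(116))]
tcp [362.8 215.8]
tip [362.3 222.6]
ftip [362.1 225. ]
knobtop [363.6 212.4]
knobbot [362.9 223.2]
```

View pics/s2.png

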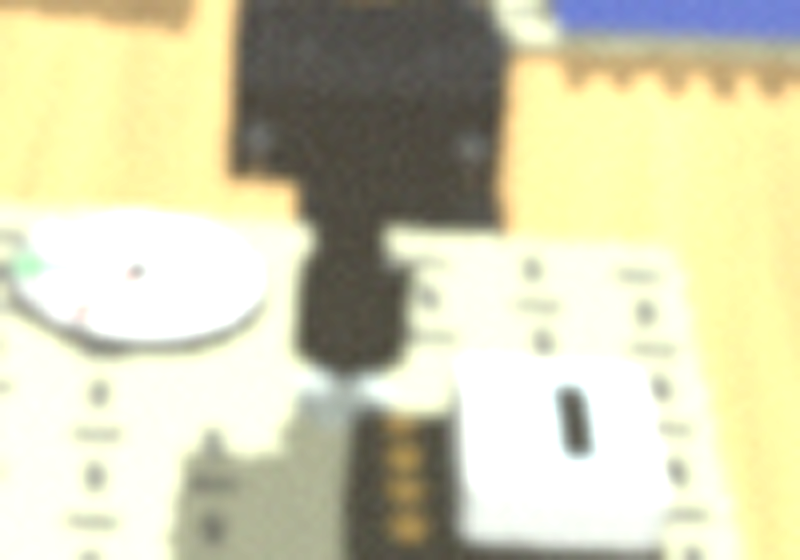

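Call:
step_arm --pt "0.4 0 0 0 0" --pt "0.4 0 0 0 0"

```text
time_s: 4.55
tool_pos: [0.5311, -0.0517, 0.1175]
tool_rot: [-66.3, 89.8, 27.1]
force: [-0.3, 3.7, 4.6]
grip_width: 0.0303
```

Call:
step_arm --pt "0.4 0 0 0 0" --pt "0.4 0 0 0 0" --pt "0.4 0 0 0 0"

```text
time_s: 4.92
tool_pos: [0.5295, -0.0537, 0.1156]
tool_rot: [106.3, 89.9, -160.5]
force: [-0.1, -0.3, 0.1]
grip_width: 0.0577
```

```bash
python3 -c "
from h import *
goal([.5298,-.0525,.116]);angles()"
```

```text
shift [-0.0004 -0.0004  0.0011] axes y,z [-0.998 -0.057  0.001] [-0.057  0.998 -0.   ] x [-0.001 -0.    -1.   ] q [ 40.1  11.7 -41.  105.5   8.4  65.9  89.5] t 4.925 F [-0.1 -0.3  0.1] T [ 0.07 -0.11 -0.02] pos [ 0.5295 -0.0537  0.1156]
a centroid(needle sign, rad) -1.326 -0.415 line -0.492 green -0.065 11 22
b centroid(needle sign, rad) -1.984 -0.861 line -1.045 green 0.058 15 18
```

Call:
step_arm --pt "-0.3 0 0 0 0" --newtons 25

```text
time_s: 5.2
tool_pos: [0.5298, -0.0533, 0.1159]
tool_rot: [101.9, 90.0, -164.8]
force: [-0.2, -0.4, 0.9]
grip_width: 0.0562
```

Call:
step_arm --pt "-0.3 0 0 0 0"

```text
time_s: 5.32
tool_pos: [0.5298, -0.0532, 0.116]
tool_rot: [110.5, 90.0, -156.2]
force: [-0.3, -0.0, 0.5]
grip_width: 0.0479
```

Call:
step_arm --pt "-0.3 0 0 0 0"

```text
time_s: 5.45
tool_pos: [0.5299, -0.0532, 0.116]
tool_rot: [-172.0, 90.0, -78.7]
force: [0.3, 0.6, -1.2]
grip_width: 0.0386
```

Call:
step_arm --pt "-0.3 0 0 0 0"

```text
time_s: 5.58
tool_pos: [0.5299, -0.053, 0.1161]
tool_rot: [1.3, 90.0, 94.6]
force: [0.6, 1.0, 0.5]
grip_width: 0.0328
```

Call:
step_arm --pt "-0.4 0 0 0 0"

```text
time_s: 5.7
tool_pos: [0.5306, -0.0544, 0.1174]
tool_rot: [-148.7, 89.9, -55.4]
force: [-0.9, -2.3, 7.2]
grip_width: 0.0287
```

Call:
step_arm --pt "-0.4 0 0 0 0"

```text
time_s: 5.82
tool_pos: [0.5308, -0.0546, 0.1175]
tool_rot: [-144.3, 89.8, -51.0]
force: [-0.1, -2.3, 6.0]
grip_width: 0.027
```

Call:
step_arm --pt "-0.4 0 0 0 0"

```text
time_s: 5.95
tool_pos: [0.5309, -0.0547, 0.1175]
tool_rot: [-143.7, 89.8, -50.5]
force: [-0.7, -1.4, 7.2]
grip_width: 0.0264
```

```bash
python3 -c "
from h import *
m=camera_model('side');I=[];D=[]
for _ in range(8):
    i,d=read_camera('side');I.append(i.astype(float));D.append(d)
im=np.mean(I,0);d=np.mean(D,0)
goal([.5298,-.0525,.116])
for v in range(203,230,2): print(v,[tuple((1000*(ray(m,(u,v))*d[v,u]+m['xyz'])[1:]).round().astype(int).tolist()) for u in range(356,374,2)])
c=cv2.resize(im[190:240,335:395],(720,600),interpolation=cv2.INTER_CUBIC)
save('s3.png',np.clip((c-5)*5,0,255).astype(np.uint8))"
```

```text
shift [0.0015 0.001  0.0023] axes y,z [-0.998 -0.057 -0.002] [-0.057  0.998 -0.003] x [ 0.002 -0.003 -1.   ] q [ 40.1  11.6 -41.  105.4   8.5  65.9  89.5] t 6.35 F [-1.2 -2.2  6.7] T [-0.48  0.05 -0.04] pos [ 0.5309 -0.0547  0.1175]
203 [(-349, 0), (-255, 49), (-29, 165), (-29, 166), (-30, 165), (-30, 166), (-30, 167), (-220, 70), (29, 197)]
205 [(-337, -1), (-242, 49), (-31, 159), (-30, 160), (-31, 160), (-30, 161), (-33, 160), (-221, 63), (-220, 63)]
207 [(-323, 0), (-228, 50), (-32, 153), (-33, 153), (-33, 154), (-32, 155), (-32, 155), (-220, 57), (-220, 57)]
209 [(-155, 82), (-20, 154), (-34, 147), (-33, 148), (-34, 148), (-34, 148), (-34, 149), (-163, 81), (-164, 81)]
211 [(-143, 82), (-59, 128), (-33, 142), (-33, 143), (-35, 142), (-34, 143), (-34, 143), (-153, 80), (-154, 80)]
213 [(-133, 82), (-50, 127), (-34, 137), (-34, 137), (-34, 137), (-34, 137), (-34, 138), (-54, 128), (-143, 80)]
215 [(-123, 81), (-45, 124), (-32, 132), (-34, 132), (-34, 132), (-34, 132), (-35, 132), (-46, 127), (-132, 80)]
217 [(-112, 81), (-45, 119), (-39, 123), (-39, 123), (-36, 125), (-38, 125), (-38, 125), (-46, 121), (-122, 80)]
219 [(-104, 80), (-44, 114), (-38, 118), (-39, 118), (-35, 120), (-41, 118), (-40, 118), (-47, 115), (-112, 79)]
221 [(-92, 81), (-46, 108), (-38, 112), (-39, 112), (-36, 114), (-40, 112), (-39, 113), (-47, 109), (-100, 80)]
223 [(45, 154), (-45, 103), (-39, 107), (-39, 107), (-36, 109), (-41, 107), (-39, 108), (-46, 104), (-90, 80)]
225 [(-73, 80), (-72, 81), (83, 171), (-39, 101), (-36, 103), (-40, 101), (-41, 101), (-80, 80), (-81, 80)]
227 [(-63, 80), (66, 156), (-59, 84), (-50, 89), (-49, 90), (-62, 83), (-62, 84), (-70, 79), (-70, 80)]
229 [(-53, 80), (-47, 84), (-49, 84), (-50, 84), (-50, 84), (-51, 84), (-53, 83), (-60, 79), (-61, 80)]
```

View pics/s3.png

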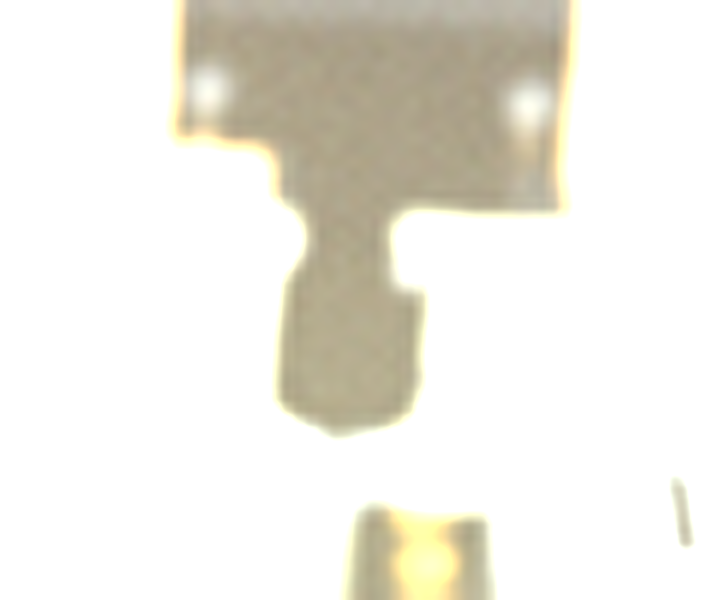

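```bash
python3 -c "
from h import *
m=camera_model('side');T=np.array([.2572,-.597,.2111]);z=np.array([.396,-.918,0])
for s in(1,-1):
  for w in (.0435,.0585): print(s,w,[proj(m,T+s*w*z+[0,0,dz]).round(1).tolist() for dz in(0.05,0,-.019,)])
im=cv2.imread('pics/side0.png')[70:140,430:510]
cv2.imwrite('pics/s4.png',cv2.convertScaleAbs(cv2.resize(im,(800,700))[:600],alpha=2))"
```

```text
1 0.0435 [[453.4, 99.2], [451.2, 114.1], [450.4, 119.6]]
1 0.0585 [[451.2, 98.0], [449.0, 112.8], [448.2, 118.3]]
-1 0.0435 [[467.4, 106.4], [464.8, 121.9], [463.8, 127.7]]
-1 0.0585 [[469.9, 107.7], [467.3, 123.4], [466.3, 129.2]]
```

View pics/s4.png

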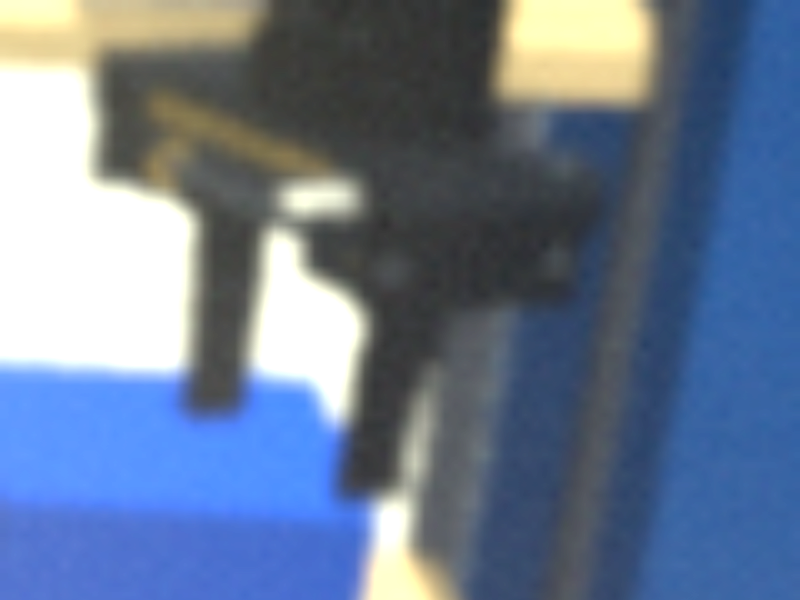

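Call:
step_arm --pt "0.4 0 0 0 0" --pt "0.4 0 0 0 0" --pt "0.4 0 0 0 0" --pt "0.4 0 0 0 0" --pt "0.4 0.008 0 0 0" --pt "0.4 0.015 0 0 0"

```text
time_s: 7.1
tool_pos: [0.5295, -0.0533, 0.1001]
tool_rot: [82.9, 90.0, 176.2]
force: [-0.2, 0.6, -0.8]
grip_width: 0.0605
```

Call:
step_arm --pt "0.4 0.007 0 0 0" --pt "0.4 0.014 0 0 0" --pt "0.4 0.014 0 0 0"

```text
time_s: 7.48
tool_pos: [0.5293, -0.0531, 0.0863]
tool_rot: [73.3, 89.9, 166.6]
force: [-0.1, 0.3, -0.6]
grip_width: 0.0615
```

Call:
step_arm --pt "-0.4 0 0 0 0" --pt "-0.4 0 0 0 0" --pt "-0.4 0 0 0 0" --pt "-0.4 0 0 0 0" --pt "-0.4 0 0 0 0" --newtons 40

```text
time_s: 8.1
tool_pos: [0.53, -0.0531, 0.0872]
tool_rot: [-113.1, 90.0, -19.8]
force: [-1.2, -0.1, 2.3]
grip_width: 0.0352
```

Call:
step_arm --pt "-0.6 0.0002 0 0 9" --pt "-0.6 0.0004 0 0 18" --pt "-0.6 0.0006 0 0 27" --pt "-0.6 0.0009 0 0 36" --pt "-0.6 0.0011 0 0 45" --pt "-0.6 0.0013 0 0 54" --pt "-0.6 0.0015 0 0 63" --pt "-0.6 0.0017 0 0 72" --pt "-0.6 0.002 0 0 81" --pt "-0.6 0.0022 0 0 90" --pt "-0.6 0.0022 0 0 90"

```text
time_s: 9.48
tool_pos: [0.53, -0.0543, 0.0851]
tool_rot: [-74.3, 89.9, -71.0]
force: [-1.0, -2.2, 2.3]
grip_width: 0.0351
```

```bash
python3 -c "
from h import *
goal([.5298,-.0525,.086]);angles()"
```

```text
shift [-0.0009  0.0018 -0.0001] axes y,z [-0.059  0.998 -0.002] [0.998 0.059 0.   ] x [ 0.001 -0.001 -1.   ] q [ 29.8  12.1 -29.6 107.6   6.8  62.    0.9] t 9.475 F [-1.  -2.2  2.3] T [-0.32 -0.27  0.03] pos [ 0.53   -0.0543  0.0851]
a centroid(needle sign, rad) -1.289 -0.415 line -0.492 green -0.076 11 22
b centroid(needle sign, rad) -1.847 -0.442 line -0.674 green -0.525 9 20
```

Call:
step_arm --pt "-0.6 0.0002 0 0 10" --pt "-0.6 0.0005 0 0 20" --pt "-0.6 0.0007 0 0 30" --pt "-0.6 0.001 0 0 40" --pt "-0.6 0.0012 0 0 50" --pt "-0.6 0.0014 0 0 60" --pt "-0.6 0.0017 0 0 70" --pt "-0.6 0.002 0 0 80" --pt "-0.6 0.0022 0 0 90" --pt "-0.6 0.0024 0 0 100" --pt "-0.6 0.0027 0 0 110" --pt "-0.6 0.0027 0 0 110"

```text
time_s: 11.12
tool_pos: [0.5291, -0.0533, 0.0823]
tool_rot: [-57.4, 89.9, -164.1]
force: [-5.1, -1.9, 5.2]
grip_width: 0.0355
```

```bash
python3 -c "
from h import *
goal([.5298,-.0525,.086]);angles()"
```

```text
shift [-0.0037  0.0004 -0.001 ] axes y,z [ 0.958 -0.286 -0.001] [-0.286 -0.958  0.001] x [-0.002 -0.    -1.   ] q [  19.4   11.1  -18.2  108.1    3.9   61.5 -107. ] t 11.125 F [-5.1 -1.9  5.2] T [-0.43  0.58 -0.05] pos [ 0.5291 -0.0533  0.0823]
a centroid(needle sign, rad) -1.282 -0.415 line -0.492 green -0.079 11 22
b centroid(needle sign, rad) 2.938 -0.021 line 0.102 green -0.022 6 7
```

Call:
step_arm --pt "0.4 0 0 0 0" --pt "0.4 0 0 0 0" --pt "0.4 0 0 0 0" --pt "0.4 -0.03 0 0 0" --pt "0.4 -0.06 0 0 0" --pt "0.4 -0.09 0 0 0" --pt "0.4 -0.09 0 0 0"

```text
time_s: 12.15
tool_pos: [0.5318, -0.0529, 0.1746]
tool_rot: [100.9, 89.7, -5.7]
force: [0.5, -0.1, -1.3]
grip_width: 0.0609
```

```bash
python3 -c "
from h import *
goal([.513,.1455,.17])"
```

```text
shift [ 0.0044 -0.0749 -0.1847] axes y,z [ 0.958 -0.287  0.005] [-0.287 -0.958 -0.001] x [ 0.005 -0.001 -1.   ] q [  20.     6.3  -18.3  102.2    2.1   71.6 -105.5] t 12.15 F [ 0.5 -0.1 -1.3] T [ 0.04  0.01 -0.04] pos [ 0.5318 -0.0529  0.1746]
```

Call:
step_arm --pt "0.4 0.001 -0.0125 -0.031 -10" --pt "0.4 0.001 -0.025 -0.062 -20" --pt "0.4 0.002 -0.0375 -0.092 -30" --pt "0.4 0.003 -0.05 -0.123 -40" --pt "0.4 0.004 -0.0625 -0.154 -50" --pt "0.4 0.004 -0.075 -0.185 -60" --pt "0.4 0.004 -0.075 -0.185 -70" --pt "0.4 0.004 -0.075 -0.185 -80" --pt "0.4 0.004 -0.075 -0.185 -90" --pt "0.4 0.004 -0.075 -0.185 -100" --pt "0.4 0.004 -0.075 -0.185 -110" --pt "0.4 0.004 -0.075 -0.185 -120"

```text
time_s: 13.65
tool_pos: [0.5105, 0.1456, 0.1667]
tool_rot: [165.4, 89.9, 179.1]
force: [0.0, -1.2, -0.9]
grip_width: 0.0613
```

```bash
python3 -c "
from h import *
goal([.513,.1455,.0845]);angles()
im,_=read_camera('top');save('t2.png',cv2.resize(im[220:350,220:420],(800,520),interpolation=cv2.INTER_CUBIC))"
```

```text
shift [ 0.0822 -0.0007  0.0026] axes y,z [-0.236  0.972  0.   ] [ 0.972  0.236 -0.002] x [-0.002  0.    -1.   ] q [ 13.9   7.9 -35.2 102.4   4.8  71.3  -8.9] t 13.65 F [ 0.  -1.2 -0.9] T [ 0.03 -0.07  0.05] pos [0.5105 0.1456 0.1667]
a centroid(needle sign, rad) 0.999 -0.42 line -0.477 green None 6 0
b centroid(needle sign, rad) 0.013 -0.021 line 0.102 green -0.004 6 6
```

View pics/t2.png

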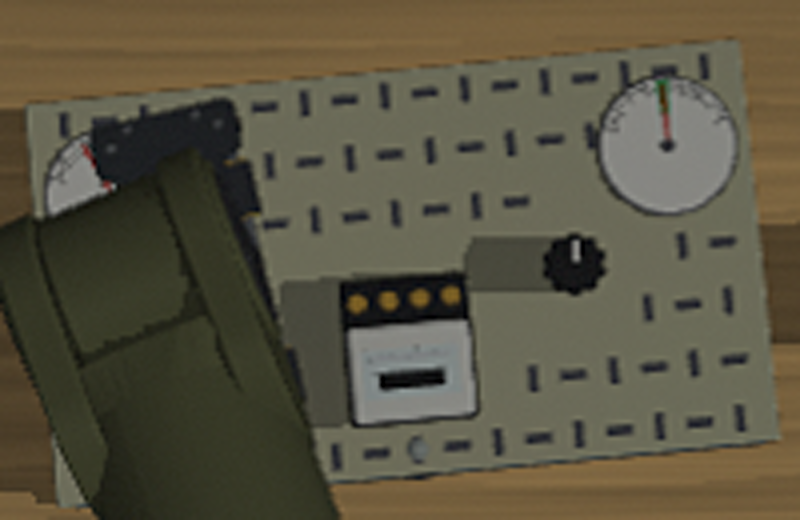

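Call:
step_arm --pt "0.4 0.02 -0.0005 0.0025 0" --pt "0.4 0.04 -0.0005 0.0025 0" --pt "0.4 0.06 -0.0005 0.0025 0" --pt "0.4 0.075 -0.0005 0.0025 0" --pt "0.4 0.082 -0.0005 0.0025 0" --pt "0.4 0.082 -0.0005 0.0025 0"

```text
time_s: 14.6
tool_pos: [0.5135, 0.1457, 0.0859]
tool_rot: [171.7, 90.0, -175.1]
force: [0.4, 0.7, 0.2]
grip_width: 0.0611
```

Call:
step_arm --pt "-0.6 0 0 0 0" --pt "-0.6 0 0 0 0" --pt "-0.6 0 0 0 0" --pt "-0.6 0 0 0 0" --pt "-0.6 0 0 0 0" --newtons 40

```text
time_s: 15.22
tool_pos: [0.5124, 0.1453, 0.0864]
tool_rot: [-165.7, 89.8, -152.4]
force: [-3.5, -1.8, 5.2]
grip_width: 0.0351
```

Call:
step_arm --pt "-0.6 0.0002 0 0 9" --pt "-0.6 0.0004 0 0 18" --pt "-0.6 0.0006 0 0 27" --pt "-0.6 0.0009 0 0 36" --pt "-0.6 0.0011 0 0 45" --pt "-0.6 0.0013 0 0 54" --pt "-0.6 0.0015 0 0 63" --pt "-0.6 0.0017 0 0 72" --pt "-0.6 0.002 0 0 81" --pt "-0.6 0.0022 0 0 90" --pt "-0.6 0.0023 0 0 93" --pt "-0.6 0.0023 0 0 93"

```text
time_s: 16.73
tool_pos: [0.5126, 0.146, 0.0843]
tool_rot: [-93.8, 89.9, -173.5]
force: [-4.2, -0.5, 5.3]
grip_width: 0.0351
```

Call:
step_arm --pt "0.4 0 0 0 0" --pt "0.4 0 0 0 0" --pt "0.4 0 0 0 0" --pt "0.4 -0.03 0 0 0" --pt "0.4 -0.06 0 0 0" --pt "0.4 -0.09 0 0 0" --pt "0.4 -0.12 0 0 0"

```text
time_s: 17.6
tool_pos: [0.5138, 0.1456, 0.2047]
tool_rot: [73.4, 90.0, -6.3]
force: [0.1, 0.9, -0.2]
grip_width: 0.0609
```

```bash
python3 -c "
from h import *
goal([.4,-.15,.25]);angles()"
```

```text
shift [-0.0453 -0.1648  0.2705] axes y,z [0.984 0.179 0.   ] [ 0.179 -0.984  0.   ] x [ 0. -0. -1.] q [   4.3    5.7  -24.4   99.4    2.4   75.4 -100.3] t 17.6 F [ 0.1  0.9 -0.2] T [ 0.03 -0.02 -0.  ] pos [0.5138 0.1456 0.2047]
a centroid(needle sign, rad) 1.134 -0.018 line -0.004 green 0.69 6 8
b centroid(needle sign, rad) 0.005 -0.021 line 0.102 green 0.004 6 5
```

Call:
step_arm --pt "0.4 -0.01 -0.025 0.026 0" --pt "0.4 -0.02 -0.05 0.052 0" --pt "0.4 -0.03 -0.075 0.078 0" --pt "0.4 -0.04 -0.1 0.104 0" --pt "0.4 -0.04 -0.1 0.104 0" --pt "0.4 -0.04 -0.1 0.104 0"

```text
time_s: 18.5
tool_pos: [0.4337, 0.026, 0.2429]
tool_rot: [-118.0, 89.9, 162.3]
force: [0.6, 0.1, 0.9]
grip_width: 0.0612
```

```bash
python3 -c "
from h import *
goal([.4,-.15,.25]);angles();needles('n2.png')
print([(r['p'],r['pixel']) for t in('breaker_mid','relay_mid') for r in regions_of('top',t)[:1]])"
```

```text
shift [-0.0071 -0.0647  0.1671] axes y,z [ 0.984  0.179 -0.001] [ 0.179 -0.984 -0.   ] x [-0.001  0.    -1.   ] q [ 12.4  -8.5 -17.3 108.2  -2.6  80.  -83.9] t 18.5 F [0.6 0.1 0.9] T [ 0.01 -0.01 -0.03] pos [0.4337 0.026  0.2429]
a centroid(needle sign, rad) -0.008 -0.019 line -0.019 green 0.03 11 8
b centroid(needle sign, rad) 0.005 -0.021 line 0.102 green 0.005 6 5
[(0.88, [196.8, 323.4]), (0.55, [439.6, 289.8])]
```

View pics/n2.png

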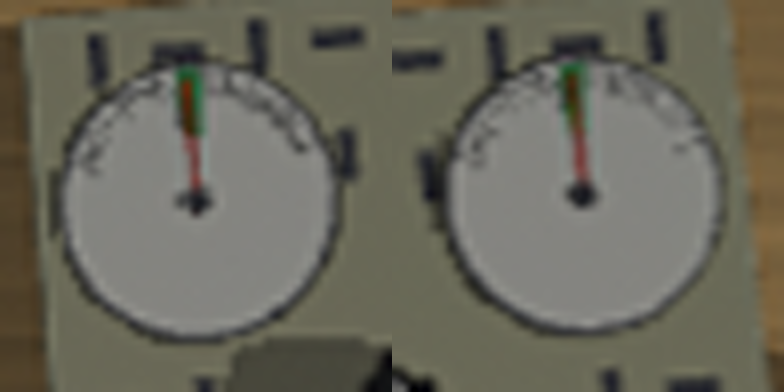

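Both needles sit in the middle of the green, the gripper is clear, and the bystanders have not moved. I am handing in.

```bash
python3 -c "
from cell import env
print(env.sign_off())"
```

```text
the job is handed in; nothing more can be done
None
```

The platform is level and the job is handed in. I turned knob b clockwise by about 200° and knob a by about 93°, then let go of both and moved clear.

- **Needles:** In the last top picture both red needles lie inside the green. Measured from the dial centres they read about -0.01 to -0.02 rad (a) and +0.01 to -0.02 rad (b). A separate line fit gave +0.10 rad for b. I discounted it because it used only 6 red pixels, and the picture clearly shows b inside the green.
- **Other things:** The breaker and relay were within about 1.5 px of where they started. I did not measure the screwdriver again, but the arm never went near it.
- **First grip failed:** The jaws shut on top of knob b without holding it, and the force on the tool was about 9 N. The pictures showed the fingertips about 30 mm further back than the stated tool geometry. I lowered the commanded height by that much, and both knobs were then held at about 35 mm opening.
- **Time:** The job took about 19 s of the 72 s allowed.

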